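# Clear the scraps off a dry-storage box, crack its stuck lid and hold it ajar

## Task

Clear the green connector and the copper-faced offcut off the lid of the white dry-storage box and into the orange scrap bin. Then pull the lid, which has a black handle, up until the stuck seal lets go, without flinging it wide open, and finish while still holding it slightly open, steady, with a gap of 20 to 45 mm under its front edge. Leave the solder spool, the amber jar and the small white dish where they stand.

Things in the scene. Friction and masses are not known exactly. Their poses are not given: they have to be found in the camera images.
- keeper: White dry-storage box fixed to the bench, 170 (x) x 200 (y) x 80 mm high, with a grey hinged lid whose top face is 91 mm above the bench when shut. Origin: centre of the underside. Its x axis points from the front (handle side, towards the robot) to the rear. The hinge line is parallel to its y axis, at x = +85 mm, z = 80 mm.
- lid (a joint): Lid opening in rad: 0 shut, positive about the box's +y axis, front edge rising; a 20 to 45 mm gap is 0.115 to 0.255. The 0.3 kg lid is stuck by its seal: about 16 N straight up on the handle starts it, then the pull drops within 0.06 rad to the lid's weight alone (about 2 N at the handle). Let go, it sinks back and rests on the seal at about 0.06 or less.
- lid_front (a point): Middle of the grey lid's front edge, 176 mm from the hinge line, 6 mm above the box's rim when shut. Lid 178 (x) x 208 (y) x 10 mm.
- handle (a point): Point inside the black upright pull handle on the lid, 23 mm above the lid's top face; at x = -55, y = 0, z = 114 mm in the box's frame when shut; moves with the lid, axes as the box's when shut. The handle is a plain block, 28 (x) x 22 (y) mm, 44 mm tall above the lid's top face.
- connector: Scrap green screw-terminal connector, 38 (x) x 22 (y) x 16 mm high, about 22 g, loose on the lid. Origin: centre of its underside.
- offcut: Scrap circuit-board offcut, tan block with a copper top face, 42 (x) x 22 (y) x 14 mm high, about 26 g, loose on the lid. Origin: centre of its underside.
- bin: Orange open scrap bin fixed to the bench, 150 x 150 x 60 mm high, walls and floor 4 mm. Origin: centre of the underside. It may stand on the left or the right of the box.
- spool: Bystander: grey metal spool of solder standing upright, 64 mm across, 52 mm high, loose, on the side of the box opposite the bin. Origin: centre of its underside.
- jar: Bystander: amber jar with white cap, 52 mm across, 65 mm high, loose. Origin: centre of its underside.
- dish: Bystander: small white round plastic dish (an upturned cap), 68 mm across, 18 mm high, loose. Origin: centre of its underside.

How it is judged (in metres and radians):
On the way, in this order (a step that is already met when the one before it is completed fails the run):
1. both scraps lie in the orange bin (x of connector in the frame of bin between -0.073 and 0.073 m and y of connector in the frame of bin between -0.073 and 0.073 m and z of each of connector, offcut in the frame of bin below 0.05 m and x of offcut in the frame of bin between -0.073 and 0.073 m and y of offcut in the frame of bin between -0.073 and 0.073 m and linear speed of each of connector, offcut below 0.05 m/s), for 0.2 s.
2. the lid has come free of its seal, more than 0.09 rad open (value of joint lid above 0.09 rad), for 0.1 s.
At the end, for the whole second after the job is handed in: Both scraps lie inside the bin, and the lid is held still by the gripper, 0.105 to 0.27 rad open (a gap of about 20 to 45 mm under its front edge), with at least 0.8 N between fingers and lid (x of connector in the frame of bin between -0.073 and 0.073 m and y of connector in the frame of bin between -0.073 and 0.073 m and z of each of connector, offcut in the frame of bin below 0.05 m and x of offcut in the frame of bin between -0.073 and 0.073 m and y of offcut in the frame of bin between -0.073 and 0.073 m and value of joint lid between 0.105 and 0.27 rad and velocity of joint lid between -0.05 and 0.05 rad/s and contact force between the fingers and keeper above 0.8 N); the arm keeps its last pose, push and grip.
It fails at once if the lid is opened past 0.05 rad while a scrap is not yet in the bin (value of joint lid above 0.05 rad and not (x of connector in the frame of bin between -0.073 and 0.073 m and y of connector in the frame of bin between -0.073 and 0.073 m and z of each of connector, offcut in the frame of bin below 0.05 m and x of offcut in the frame of bin between -0.073 and 0.073 m and y of offcut in the frame of bin between -0.073 and 0.073 m)).
It fails at once if the lid flies wide open, past 0.5 rad (some 85 mm) (value of joint lid above 0.5 rad).
It fails at once if the spool, the jar or the dish is shifted by more than 40 mm or tipped over (distance of any of spool, jar, dish from where it was at the start of the episode above 0.04 m or angle between any of spool, jar, dish's own z axis and vertical above 0.5 rad).
It also fails if it takes over 61 s, if anything falls off the work surface, if the arm or the gripper's body presses on something with over 40 N, if the wrist force passes 120 N, or if a joint passes its speed limit or range.

## Robot

A 6-joint arm with a two-finger parallel gripper is mounted at the origin on the work surface. World frame = base frame: x ahead of the robot, y to its left, z up, the work surface at z = 0. Lengths are in m, angles in degrees, forces in N, time in s.
With the tool pointing down it reaches from about 0.4 to 0.825 m from the base axis. Payload 7 kg.
Tool frame: the origin (TCP) lies at the very end of the fingers, on their centre line; the grasp point (between the pads) lies 19 mm behind it (ctrl.tcp_to_grasp is the distance from the TCP to the grasp point, in m); z points along the fingers, x is the direction in which the jaws open and shut, and the axes are right-handed (so a half turn about z gives the same grasp; the last joint's range is limited). The gripper opens to 88 mm and grips with 3 to 60 N. Pads are 19 mm wide; open, the fingers measure 130 mm over their backs; the gripper's body (78 mm by 193 mm) begins 47 mm behind the grasp point.
Start: joints at [91.965, 20.546, 0.682, 0, -70.136, -16.507], TCP at [0.169, 0.653, 0.227] pointing down, gripper open.
Joint ranges: [-176.03, 176.03], [-82.01, 121.73], [-58.28, 71.71], [-173.87, 95.51], [-174.79, -0.11], [-173.66, 173.66]. Speed limits (degrees/s): [136.94, 136.94, 172.46, 180, 180, 180].

## Interface

Orientations are given as [roll, pitch, yaw] about the fixed x, y, z axes, in that order (R = Rz(yaw) Ry(pitch) Rx(roll)).
In Python, from plant import sensors, vision, ticket, ctrl gives the robot as it stands. The module is installed in compiled form; this text tells all that it offers.
- The arm moves only by the tool drive_tool, never from a script. Its argument "moves" is a list of rows, each a list of 6 numbers: the shift along the tool's x, y, z in units of 0.15 m (1.0 is 0.15 m), then the turn, a rotation vector about the tool's x, y, z in units of 60 degrees (1.0 is 60 degrees). In form: [[dx, dy, dz, rx, ry, rz], ...]. A call has 1 to 8 rows; each row is the pose to reach, as a shift and turn from the pose measured when the call began, along the tool's axes at that moment; what a row does not reach only later rows make up. A row lasts 1/10 s, in which the tool goes at most 50 mm and 8.59 degrees, less where a joint would pass 70% of its speed; a pose out of reach is approached as far as the arm can. A call with a number of a shift or a turn outside -1 to 1 is refused whole. A call with a gripper value outside its range is refused whole. "fingers" is the opening, from -1 (shut) to 1 (fully open), set as the call begins (left out, the last holds). The fingers move at their own pace and stop on an object; the grip force is fixed at half the most. Time passes only in rows, so rows that repeat a pose let the fingers close. It gives the time, the measured TCP pose, the force and the opening at its end, in the units of the state.
- sensors.get_obs(): the state, without advancing time (a new reading comes with each control period).
- vision.snapshot(name): name is "scene" or "top"; returns a dict with "pixels" (420x560x3 uint8, red, green, blue), "fx", "fy", "cx", "cy" (pixels), "k1" (the pictures are not rectified: a ray, as slopes to the right and down, at radius r is drawn at 1 + k1 r^2 times it, then the intrinsics apply), "R" (3x3) and "t" (3): a world point X has camera coordinates R X + t. Camera axes: x right, y down, z forward; pixel columns grow to the right and rows downward; lengths in m; the calibration is good to about 2 mm. A picture is of the moment at which its call begins. There is no depth.
- ticket.close_job(): hands the job in, once; it reports no verdict.
The state is a dict: "clock": time; "joint_pos": joint angles; "qvel": joint speeds; "tau": joint torques, N m; "tool_pos": TCP position; "orientation": TCP orientation; "force": force on the tool from outside, world axes, zero at the start; "moment": the same for the moment, N m; "opening": finger opening in m.
Only numpy, scipy, OpenCV 4.12 (cv2) and the standard library are available. Lean on these libraries where they do the work, as an engineer would, in place of code of your own. Each camera call takes 0.05 s, during which the arm holds its last target.

## Working session

There is one attempt and no reset: what is moved stays moved. The work goes in short steps, Python scripts to look and compute and a tool call to move; the robot and the scene stay as the last step left them, time stands still between calls to the robot, and variables do not carry over. Pictures are saved under pics/ and viewed, and the job is handed in when it is done.

Besides the shell and the picture viewer there is one more tool, called after "Request:" as name(argument=value, ...), one argument or row to a line, values as JSON. drive_tool: Moves the arm, as the interface text tells. Shifts and turns lie within -1 to 1; 1 stands for 0.15 m of shift or 60 degrees of turn. Its arguments: {"type":"object","properties":{"moves":{"type":"array"},"fingers":{"type":"number"}},"required":["moves"]}

```bash
mkdir -p pics; python3 - <<'E'
from plant import sensors, vision, ticket, ctrl
import cv2,pickle
print(sensors.get_obs(), ctrl.tcp_to_grasp)
for n in("scene","top"):
    s=vision.snapshot(n); pickle.dump(s,open(n+"0.pkl","wb"))
    cv2.imwrite(f"pics/{n}0.png",s["pixels"][:,:,::-1]); print({k:v for k,v in s.items() if k!="pixels"})
E
```

```text
{'clock': 0.0, 'joint_pos': array([ 9.19642904e+01,  2.05895563e+01,  6.35126294e-01, -1.99523302e-02,
       -7.01358120e+01, -1.65048715e+01]), 'qvel': array([-0.02562989,  0.00806941,  0.07990854, -0.00386016,  0.0165225 ,
       -0.03981765]), 'tau': array([ 2.03467163e-03, -5.82731438e+01,  2.93045783e+01,  6.99692577e+00,
        6.83535865e-03, -1.56391293e-04]), 'tool_pos': array([0.16939635, 0.65290454, 0.2256547 ]), 'orientation': array([-1.79992344e+02, -9.18527435e-02, -1.04547382e+02]), 'force': array([-0.3136839 ,  0.78195473, -1.2008738 ]), 'moment': array([-0.0251104 ,  0.00629731,  0.0105255 ]), 'opening': 0.08755838404671545} 0.0188
{'fx': 511.38156258908714, 'fy': 511.38156258908714, 'cx': 280.7864241499487, 'cy': 205.06820036087402, 'k1': -0.1532742804104288, 'R': array([[-0.76333643,  0.64596562,  0.00677624],
       [ 0.54156785,  0.6456177 , -0.53840696],
       [-0.35216725, -0.40731585, -0.84265772]]), 't': array([ 0.42817283, -0.25906582,  1.21446679])}
{'fx': 432.02558495688044, 'fy': 432.02558495688044, 'cx': 285.2592641495306, 'cy': 209.04209845111455, 'k1': 0.013840790309786051, 'R': array([[ 0.0182213 , -0.9996246 , -0.02046096],
       [-0.98968845, -0.01512471, -0.14243604],
       [ 0.1420731 ,  0.02284534, -0.9895925 ]]), 't': array([-2.12680929e-04,  5.72212798e-01,  8.41063864e-01])}
```

View pics/scene0.png

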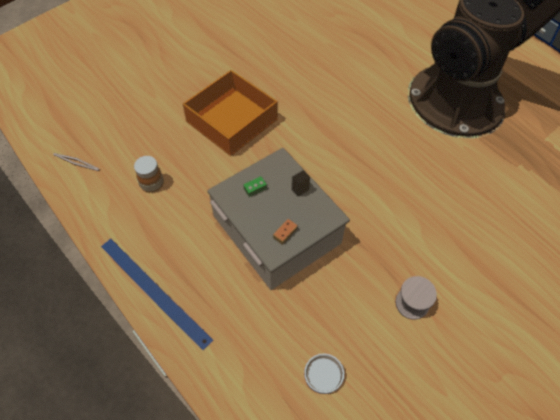

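View pics/top0.png

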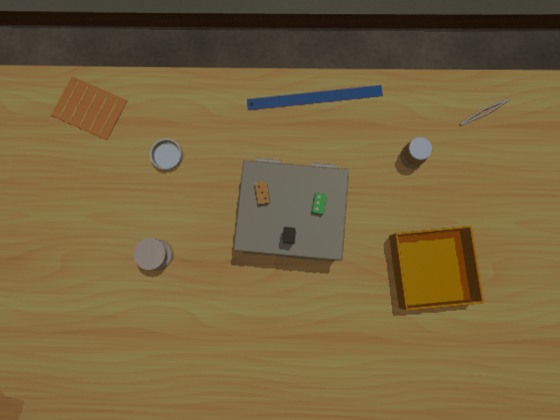

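The top view shows the lid at about (240–348, 160–258), the connector at (319,204), the offcut at (262,193), the handle at (289,236), the bin at (437,268), the spool at (152,255), the jar at (418,150) and the dish at (167,155). The scene view agrees. Next I'll measure their positions.

```bash
cat > h.py <<'E'
import numpy as np,cv2,pickle
def ray(s,u,v):
    K=np.array([[s['fx'],0,s['cx']],[0,s['fy'],s['cy']],[0,0,1]])
    p=cv2.undistortPoints(np.array([[[u,v]]],float),K,np.array([s['k1'],0,0,0.]))[0,0]
    return -s['R'].T@s['t'], s['R'].T@np.array([p[0],p[1],1])
def plane(s,u,v,z):
    o,d=ray(s,u,v); return o+d*(z-o[2])/d[2]
def proj(s,X):
    K=np.array([[s['fx'],0,s['cx']],[0,s['fy'],s['cy']],[0,0,1]])
    return cv2.projectPoints(np.array(X,float).reshape(-1,1,3),cv2.Rodrigues(s['R'])[0],s['t'],K,np.array([s['k1'],0,0,0.]))[0][:,0]
def masks(s,box):
    hsv=cv2.cvtColor(s['pixels'],cv2.COLOR_RGB2HSV); m={}
    x0,y0,x1,y1=box
    w=np.zeros(hsv.shape[:2],np.uint8); w[y0:y1,x0:x1]=255
    m['green']=cv2.inRange(hsv,(45,90,50),(85,255,255))&w
    m['offcut']=cv2.inRange(hsv,(3,110,70),(16,255,255))&w
    m['handle']=cv2.inRange(hsv,(0,0,0),(180,255,48))&w
    return m
def big(m):
    c,_=cv2.findContours(m,cv2.RETR_EXTERNAL,cv2.CHAIN_APPROX_NONE)
    return max(c,key=cv2.contourArea)
E
python3 - <<'E'
from h import *
for n,box in(("top",(240,165,345,255)),("scene",(215,160,340,270))):
    s=pickle.load(open(n+"0.pkl","rb"))
    for k,m in masks(s,box).items():
        c=big(m); z={'green':.107,'offcut':.105,'handle':.135}[k]
        W=np.array([plane(s,*p[0],z)[:2] for p in c])
        r=cv2.minAreaRect((W*1000).astype(np.float32))
        print(n,k,cv2.contourArea(c),cv2.boundingRect(c),"c",np.round(r[0],1),np.round(r[1],1),round(r[2],1))
    big4=cv2.resize(s['pixels'][box[1]-15:box[3]+15,box[0]-15:box[2]+15],None,fx=5,fy=5,interpolation=cv2.INTER_CUBIC)
    cv2.imwrite(f"pics/z_{n}.png",big4[:600,:800,::-1])
E
```

```text
top green 207.5 (312, 193, 15, 21) c [574.7 -55.2] [22.1 38.6] 79.4
top offcut 173.0 (255, 181, 14, 23) c [594.8  54.2] [40.8 20.9] 10.7
top handle 22.0 (283, 230, 11, 14) c [508.7   1.4] [23.5 18.1] 1.0
scene green 219.0 (244, 177, 22, 18) c [580.3 -51.9] [28.4 39.9] 79.9
scene offcut 332.0 (303, 245, 37, 25) c [586.6 151.3] [35.9 77.8] 85.6
scene handle 161.0 (293, 178, 16, 17) c [530.1  16.5] [34.8 26.9] 49.0
```

```bash
python3 - <<'E'
from h import *
s=pickle.load(open("top0.pkl","rb"))
hsv=cv2.cvtColor(s['pixels'],cv2.COLOR_RGB2HSV)
m=cv2.inRange(hsv,(0,0,60),(180,70,200)); 
w=np.zeros_like(m); w[155:262,230:352]=255
print(hsv[220,300],hsv[250,300],hsv[262,300],hsv[200,220])
c=big(cv2.morphologyEx(m&w,cv2.MORPH_CLOSE,np.ones((9,9))))
r=cv2.minAreaRect(c); print(r)
for q in cv2.boxPoints(r): print(q,plane(s,*q,.091))
ap=cv2.approxPolyDP(c,6,True)[:,0]
for q in ap: print(q,np.round(plane(s,*q,.091),4))
img=cv2.resize(s['pixels'][215:320,380:495],None,fx=5,fy=5,interpolation=cv2.INTER_CUBIC)
cv2.imwrite("pics/bin.png",img[:,:,::-1])
E
```

```text
[ 24  35 110] [ 22  35 109] [ 16 141  92] [ 20 127 137]
((291.56597900390625, 207.9875946044922), (108.18537902832031, 94.50316619873047), 5.290081024169922)
[233.34718 250.05067] [0.4846253  0.10556781 0.091     ]
[242.0602  155.95003] [0.66891459 0.09493467 0.091     ]
[349.7848  165.92451] [ 0.65161293 -0.11578846  0.091     ]
[341.07178 260.02515] [ 0.46939761 -0.09885933  0.091     ]
[244 161] [0.6588 0.0908 0.091 ]
[234 249] [0.4866 0.1044 0.091 ]
[340 259] [ 0.4713 -0.0968  0.091 ]
[348 170] [ 0.6435 -0.1123  0.091 ]
```

View pics/z_top.png

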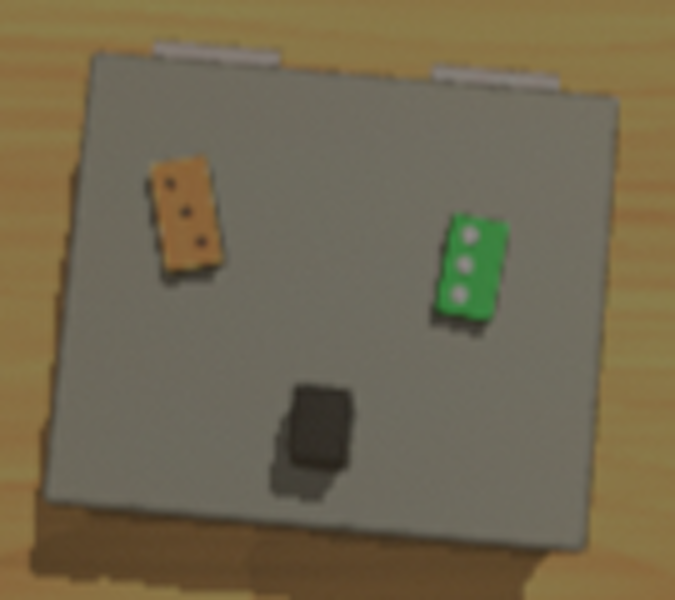

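View pics/z_scene.png

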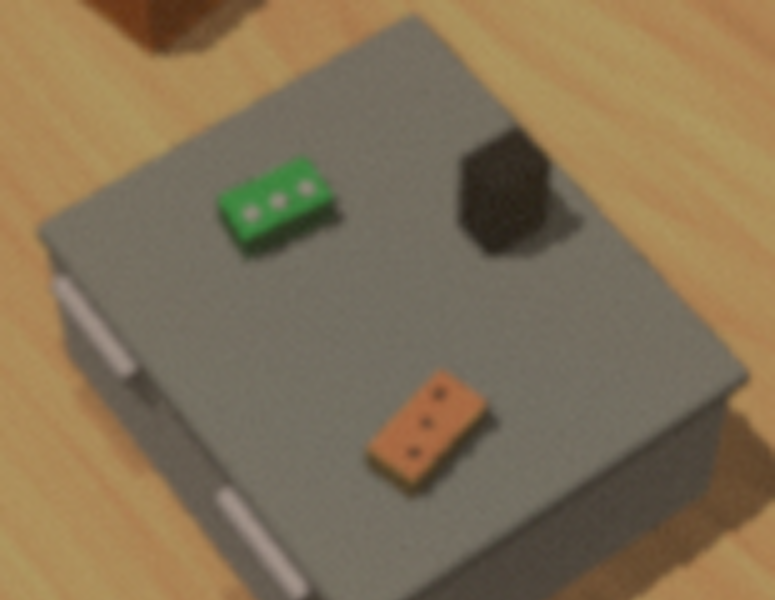

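View pics/bin.png

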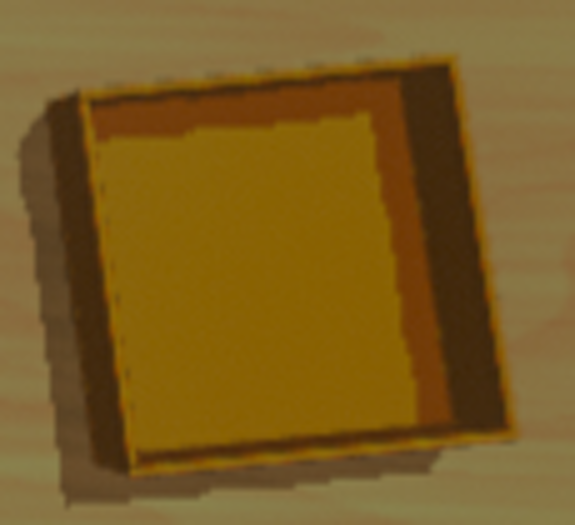

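```bash
python3 - <<'E'
from h import *
s=pickle.load(open("top0.pkl","rb"))
f=lambda x,y,ox,oy,z:plane(s,ox+(x+.5)/5-.5,oy+(y+.5)/5-.5,z)
L=np.array([f(x,y,225,150,.091) for x,y in((93,55),(617,98),(586,550),(45,500))])
B=np.array([f(x,y,380,215,.06) for x,y in((80,93),(457,57),(515,437),(132,472))])
for n,P in(("lid",L),("bin",B)):
    e=[P[(i+1)%4]-P[i] for i in range(4)]
    print(n,np.round(P.mean(0),4),np.round([np.linalg.norm(q) for q in e],4),[round(np.degrees(np.arctan2(q[1],q[0])),1) for q in e])
print("handle",f(321,427,225,150,.135))
print("green",f(472,267,225,150,.107),"off",f(187,213,225,150,.105))
sc=pickle.load(open("scene0.pkl","rb"))
g=lambda x,y,z:plane(sc,200+(x+.5)/5-.5,145+(y+.5)/5-.5,z)
print("sc green",g(277,202,.107),"off",g(428,424,.105),"handle",g(505,160,.135))
E
```

```text
lid [ 0.5651 -0.0038  0.091 ] [0.2052 0.1752 0.2059 0.1746] [np.float64(-94.1), np.float64(176.0), np.float64(85.7), np.float64(-4.2)]
bin [ 0.4602 -0.2909  0.06  ] [0.1481 0.1466 0.1465 0.1465] [np.float64(-83.5), np.float64(-173.9), np.float64(96.4), np.float64(6.7)]
handle [ 5.11387280e-01 -5.00781308e-05  1.35000000e-01]
green [ 0.57515019 -0.05563639  0.107     ] off [0.59466649 0.05279191 0.105     ]
sc green [ 0.5794235  -0.05282177  0.107     ] off [0.59722873 0.05374703 0.105     ] handle [0.51657476 0.0012942  0.135     ]
```

```bash
cat > go.py <<'E'
import sys,numpy as np
from plant import sensors
from scipy.spatial.transform import Rotation as Ro
o=sensors.get_obs(); p=o['tool_pos']; R=Ro.from_euler('xyz',o['orientation'],degrees=True)
x,y,z,yaw=map(float,sys.argv[1:5])
d=R.inv().apply(np.array([x,y,z])-p)/.15
r=(R.inv()*Ro.from_euler('xyz',[180,0,yaw],degrees=True)).as_rotvec(degrees=True)/60
print("t",round(o['clock'],2),"pos",np.round(p,4),"ori",np.round(o['orientation'],2),"F",np.round(o['force'],1),"op",round(o['opening'],4))
print("delta units",np.round(d,3),"rot",np.round(r,3),"dist m",round(np.linalg.norm(d)*.15,3))
E
python3 go.py .577 -.054 .18 -100.6
```

```text
t 0.1 pos [0.1694 0.653  0.2257] ori [-1.7999e+02 -8.0000e-02 -1.0455e+02] F [-1.4 -0.1 -0.3] op 0.0876
delta units [ 3.879 -3.814  0.311] rot [-0.    -0.001 -0.066] dist m 0.817
```

Request:
drive_tool(
  moves=[
    [0.24, -0.24, 0, 0, 0, 0],
    [0.48, -0.475, 0, 0, 0, 0],
    [0.72, -0.71, 0, 0, 0, 0],
    [0.97, -0.95, 0, 0, 0, 0],
  ],
  fingers=1,
)

```text
clock: 0.5
tool_pos: [0.2694, 0.4778, 0.2255]
orientation: [-180.0, -0.1, -104.5]
force: [1.3, -0.4, 0.3]
opening: 0.0876
```

Request:
drive_tool(
  moves=[
    [0.24, -0.24, 0, 0, 0, 0],
    [0.48, -0.475, 0, 0, 0, 0],
    [0.72, -0.71, 0, 0, 0, 0],
    [0.97, -0.95, 0, 0, 0, 0],
  ],
)

```text
clock: 0.9
tool_pos: [0.3685, 0.3041, 0.2258]
orientation: [-180.0, -0.1, -104.5]
force: [2.0, 0.2, -0.2]
opening: 0.0876
```

Request:
drive_tool(
  moves=[
    [0.24, -0.24, 0, 0, 0, 0],
    [0.48, -0.475, 0, 0, 0, 0],
    [0.72, -0.71, 0, 0, 0, 0],
    [0.97, -0.95, 0, 0, 0, 0],
  ],
)

```text
clock: 1.3
tool_pos: [0.4677, 0.1305, 0.2262]
orientation: [-180.0, -0.1, -104.5]
force: [1.2, 1.4, -0.1]
opening: 0.0878
```

```bash
python3 go.py .577 -.054 .18 -100.6
```

```text
t 1.3 pos [0.4677 0.1305 0.2262] ori [-1.7998e+02 -1.1000e-01 -1.0447e+02] F [ 1.2  1.4 -0.1] op 0.0878
delta units [ 1.008 -1.013  0.31 ] rot [-0.    -0.002 -0.065] dist m 0.219
```

Request:
drive_tool(
  moves=[
    [0.25, -0.25, 0.08, 0, 0, 0],
    [0.5, -0.5, 0.16, 0, 0, -0.03],
    [0.75, -0.75, 0.25, 0, 0, -0.065],
    [1, -1, 0.31, 0, 0, -0.065],
    [1, -1, 0.31, 0, 0, -0.065],
    [1, -1, 0.31, 0, 0, -0.065],
  ],
)

```text
clock: 1.9
tool_pos: [0.5756, -0.0549, 0.1782]
orientation: [179.8, -0.2, -100.8]
force: [-0.8, 0.6, -0.4]
opening: 0.0876
```

```bash
python3 go.py .577 -.054 .094 -100.6; python3 - <<'E'
from plant import vision
import cv2
a=vision.snapshot("top")["pixels"][130:270,220:380];b=vision.snapshot("scene")["pixels"][100:240,180:340]
import numpy as np
cv2.imwrite("pics/a1.png",cv2.resize(np.hstack([a,b])[:,:,::-1],None,fx=2.5,fy=2.5))
E
```

```text
t 1.9 pos [ 0.5756 -0.0549  0.1782] ori [ 179.85   -0.18 -100.78] F [-0.8  0.6 -0.4] op 0.0876
delta units [-0.01  -0.01   0.561] rot [ 0.003 -0.003 -0.003] dist m 0.084
```

View pics/a1.png

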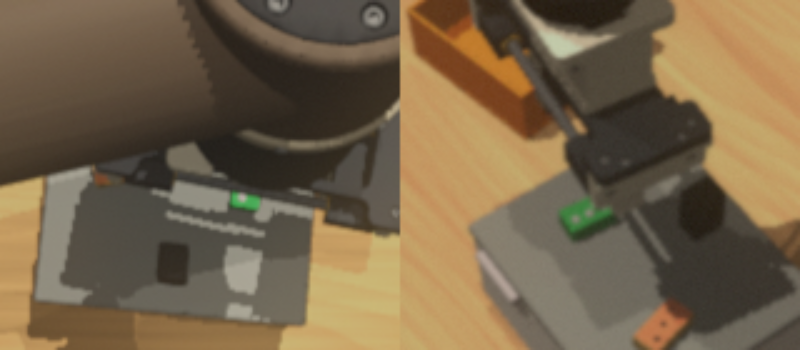

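The gripper is above the connector, with its jaws open across the short side. Descending now.

Request:
drive_tool(
  moves=[
    [-0.01, -0.01, 0.2, 0, 0, 0],
    [-0.01, -0.01, 0.4, 0, 0, 0],
    [-0.01, -0.01, 0.52, 0, 0, 0],
    [-0.01, -0.01, 0.56, 0, 0, 0],
    [-0.01, -0.01, 0.56, 0, 0, 0],
    [-0.01, -0.01, 0.56, 0, 0, 0],
  ],
)

```text
clock: 2.6
tool_pos: [0.5774, -0.0511, 0.0967]
orientation: [-180.0, -0.1, -100.6]
force: [-0.6, 0.2, 0.6]
opening: 0.088
```

Request:
drive_tool(
  moves=[
    [0, 0, 0, 0, 0, 0],
    [0, 0, 0, 0, 0, 0],
    [0, 0, 0, 0, 0, 0],
    [0, 0, 0, 0, 0, 0],
    [0, 0, 0, 0, 0, 0],
    [0, 0, 0, 0, 0, 0],
  ],
  fingers=-1,
)

```text
clock: 3.2
tool_pos: [0.5774, -0.0512, 0.0966]
orientation: [-180.0, -0.1, -100.6]
force: [-0.5, 0.1, 0.3]
opening: 0.0453
```

Request:
drive_tool(
  moves=[
    [0, 0, 0.015, 0, 0, 0],
    [0, 0, 0.015, 0, 0, 0],
    [0, 0, 0.015, 0, 0, 0],
    [0, 0, 0.015, 0, 0, 0],
    [0, 0, 0.015, 0, 0, 0],
    [0, 0, 0.015, 0, 0, 0],
    [0, 0, 0.015, 0, 0, 0],
  ],
)

```text
clock: 3.9
tool_pos: [0.5774, -0.0511, 0.0944]
orientation: [-180.0, -0.1, -100.6]
force: [-0.3, -0.3, -1.0]
opening: 0.0211
```

Request:
drive_tool(
  moves=[
    [0, 0, 0, 0, 0, 0],
    [0, 0, 0, 0, 0, 0],
    [0, 0, -0.1, 0, 0, 0],
    [0, 0, -0.3, 0, 0, 0],
    [0, 0, -0.5, 0, 0, 0],
    [0, 0, -0.6, 0, 0, 0],
    [0, 0, -0.6, 0, 0, 0],
  ],
)

```text
clock: 4.6
tool_pos: [0.5788, -0.0508, 0.1872]
orientation: [-179.7, -0.0, -100.6]
force: [0.3, 0.1, -0.7]
opening: 0.0215
```

```bash
python3 go.py .46 -.29 .15 -100.6; python3 - <<'E'
from plant import vision
import cv2
a=vision.snapshot("top")["pixels"][130:270,220:380];b=vision.snapshot("scene")["pixels"][100:240,180:340]
import numpy as np
cv2.imwrite("pics/a2.png",cv2.resize(np.hstack([a,b])[:,:,::-1],None,fx=2.5,fy=2.5))
E
```

```text
t 4.6 pos [ 0.5788 -0.0508  0.1872] ori [-1.7971e+02 -1.0000e-02 -1.0058e+02] F [ 0.3  0.1 -0.7] op 0.0215
delta units [1.713 0.487 0.246] rot [-0.005 -0.     0.   ] dist m 0.27
```

View pics/a2.png

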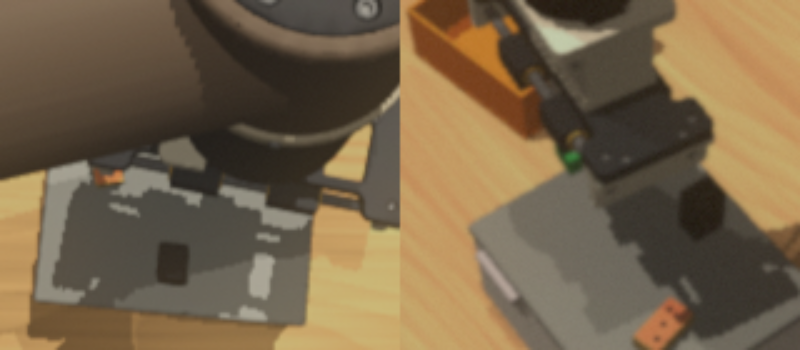

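Request:
drive_tool(
  moves=[
    [0.3, 0.09, 0, 0, 0, 0],
    [0.6, 0.18, 0, 0, 0, 0],
    [0.9, 0.27, 0.05, 0, 0, 0],
    [1, 0.4, 0.05, 0, 0, 0],
    [1, 0.5, 0.05, 0, 0, 0],
  ],
)

```text
clock: 5.2
tool_pos: [0.4732, -0.186, 0.1752]
orientation: [179.8, -0.1, -100.8]
force: [0.2, 0.7, -0.5]
opening: 0.0215
```

```bash
python3 go.py .435 -.288 .035 -96.4
```

```text
t 5.2 pos [ 0.4732 -0.186   0.1752] ori [ 1.7984e+02 -1.0000e-01 -1.0080e+02] F [ 0.2  0.7 -0.5] op 0.0215
delta units [0.714 0.12  0.936] rot [ 0.003 -0.002 -0.073] dist m 0.178
```

Request:
drive_tool(
  moves=[
    [0.3, 0.05, 0, 0, 0, 0],
    [0.6, 0.1, 0, 0, 0, -0.07],
    [0.71, 0.12, 0.1, 0, 0, -0.07],
    [0.71, 0.12, 0.4, 0, 0, -0.07],
    [0.71, 0.12, 0.7, 0, 0, -0.07],
    [0.71, 0.12, 0.88, 0, 0, -0.07],
    [0.71, 0.12, 0.93, 0, 0, -0.07],
    [0.71, 0.12, 0.93, 0, 0, -0.07],
  ],
)

```text
clock: 6.0
tool_pos: [0.4346, -0.2868, 0.0349]
orientation: [179.7, -0.1, -96.6]
force: [-0.2, 0.5, 0.2]
opening: 0.0216
```

Request:
drive_tool(
  moves=[
    [0, 0, 0, 0, 0, 0],
    [0, 0, 0, 0, 0, 0],
    [0, 0, 0, 0, 0, 0],
    [0, 0, 0, 0, 0, 0],
  ],
  fingers=-0.1,
)

```text
clock: 6.4
tool_pos: [0.4352, -0.2869, 0.0358]
orientation: [179.8, -0.1, -96.5]
force: [-0.3, 0.4, 0.1]
opening: 0.0389
```

```bash
python3 go.py .435 -.288 .16 -96.4
```

```text
t 6.4 pos [ 0.4352 -0.2869  0.0358] ori [ 1.7977e+02 -9.0000e-02 -9.6550e+01] F [-0.3  0.4  0.1] op 0.0389
delta units [ 0.009  0.004 -0.828] rot [ 0.004 -0.001 -0.002] dist m 0.124
```

Request:
drive_tool(
  moves=[
    [0, 0, -0.3, 0, 0, 0],
    [0, 0, -0.6, 0, 0, 0],
    [0, 0, -0.9, 0, 0, 0],
    [-0.2, -0.1, -0.98, 0, 0, 0],
    [-0.5, -0.25, -0.98, 0, 0, 0],
    [-0.75, -0.4, -0.98, 0, 0, 0],
    [-1, -0.55, -0.98, 0, 0, 0],
  ],
)

```text
clock: 7.1
tool_pos: [0.5357, -0.1457, 0.1834]
orientation: [179.9, -0.1, -96.6]
force: [0.5, -1.4, 0.3]
opening: 0.0393
```

```bash
python3 go.py .596 .0535 .18 -79.3
```

```text
t 7.1 pos [ 0.5357 -0.1457  0.1834] ori [ 1.7988e+02 -6.0000e-02 -9.6570e+01] F [ 0.5 -1.4  0.3] op 0.0393
delta units [-1.365 -0.248  0.021] rot [ 0.002 -0.001 -0.288] dist m 0.208
```

Request:
drive_tool(
  moves=[
    [-0.3, -0.05, 0, 0, 0, -0.1],
    [-0.6, -0.1, 0, 0, 0, -0.2],
    [-0.9, -0.2, 0, 0, 0, -0.288],
    [-1, -0.248, 0, 0, 0, -0.288],
  ],
  fingers=1,
)

```text
clock: 7.5
tool_pos: [0.5912, 0.0026, 0.1837]
orientation: [180.0, -0.0, -79.0]
force: [-0.8, -0.8, -0.3]
opening: 0.0662
```

```bash
python3 go.py .596 .0535 .15 -79.3;  python3 - <<'E'
from plant import vision
import cv2
a=vision.snapshot("top")["pixels"][170:330,330:510];b=vision.snapshot("scene")["pixels"][60:220,160:340]
import numpy as np
cv2.imwrite("pics/a3.png",cv2.resize(np.hstack([a,b])[:,:,::-1],None,fx=2.2,fy=2.2))
E
```

```text
t 7.5 pos [0.5912 0.0026 0.1837] ori [ 1.7996e+02 -1.0000e-02 -7.8950e+01] F [-0.8 -0.8 -0.3] op 0.0662
delta units [-0.327 -0.097  0.225] rot [ 0.001 -0.     0.006] dist m 0.061
```

View pics/a3.png

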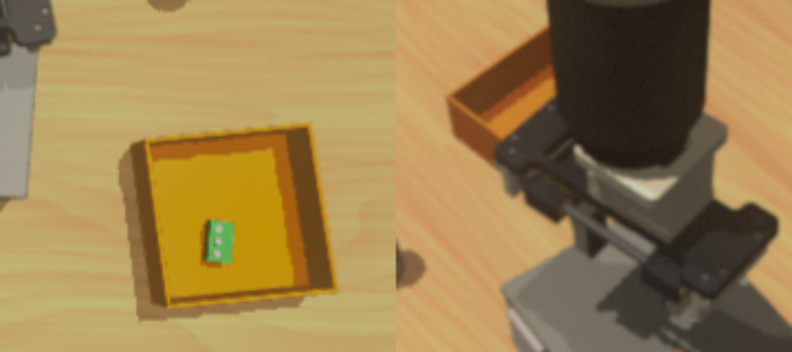

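The connector is in the bin, at about (220,242) in the crop. Next is the offcut.

Request:
drive_tool(
  moves=[
    [-0.2, -0.05, 0, 0, 0, 0],
    [-0.327, -0.097, 0.1, 0, 0, 0],
    [-0.327, -0.097, 0.22, 0, 0, 0],
    [-0.327, -0.097, 0.22, 0, 0, 0],
    [-0.327, -0.097, 0.22, 0, 0, 0],
    [-0.327, -0.097, 0.22, 0, 0, 0],
  ],
)

```text
clock: 8.2
tool_pos: [0.5962, 0.0513, 0.1513]
orientation: [180.0, -0.0, -79.2]
force: [1.0, -0.7, 0.1]
opening: 0.0875
```

```bash
python3 go.py .596 .0535 .094 -79.3
```

```text
t 8.2 pos [0.5962 0.0513 0.1513] ori [ 1.7998e+02 -3.0000e-02 -7.9220e+01] F [ 1.  -0.7  0.1] op 0.0875
delta units [-0.015 -0.001  0.382] rot [ 0.    -0.     0.001] dist m 0.057
```

Request:
drive_tool(
  moves=[
    [-0.015, 0, 0.15, 0, 0, 0],
    [-0.015, 0, 0.28, 0, 0, 0],
    [-0.015, 0, 0.36, 0, 0, 0],
    [-0.015, 0, 0.38, 0, 0, 0],
    [-0.015, 0, 0.38, 0, 0, 0],
  ],
)

```text
clock: 8.7
tool_pos: [0.596, 0.0533, 0.0947]
orientation: [180.0, -0.0, -79.2]
force: [-0.1, 0.5, -0.2]
opening: 0.0874
```

Request:
drive_tool(
  moves=[
    [0, 0, 0, 0, 0, 0],
    [0, 0, 0, 0, 0, 0],
    [0, 0, 0, 0, 0, 0],
    [0, 0, 0, 0, 0, 0],
    [0, 0, 0, 0, 0, 0],
    [0, 0, 0, 0, 0, 0],
    [0, 0, 0, 0, 0, 0],
  ],
  fingers=-1,
)

```text
clock: 9.4
tool_pos: [0.596, 0.0533, 0.0946]
orientation: [180.0, -0.0, -79.2]
force: [0.2, -0.4, -0.5]
opening: 0.0375
```

Request:
drive_tool(
  moves=[
    [0, 0, 0, 0, 0, 0],
    [0, 0, 0, 0, 0, 0],
    [0, 0, 0, 0, 0, 0],
    [0, 0, 0, 0, 0, 0],
    [0, 0, 0, 0, 0, 0],
    [0, 0, 0, 0, 0, 0],
  ],
)

```text
clock: 10.0
tool_pos: [0.596, 0.0533, 0.0946]
orientation: [180.0, -0.0, -79.2]
force: [-0.1, -0.4, -0.7]
opening: 0.0217
```

Request:
drive_tool(
  moves=[
    [0, 0, 0, 0, 0, 0],
    [0, 0, -0.1, 0, 0, 0],
    [0, 0, -0.3, 0, 0, 0],
    [0, 0, -0.5, 0, 0, 0],
    [0, 0, -0.6, 0, 0, 0],
    [0, 0, -0.6, 0, 0, 0],
  ],
)

```text
clock: 10.6
tool_pos: [0.5974, 0.0537, 0.1874]
orientation: [-179.8, -0.0, -79.2]
force: [0.0, -0.3, -1.7]
opening: 0.0217
```

```bash
python3 go.py .487 -.288 .18 -79.3
```

```text
t 10.6 pos [0.5974 0.0537 0.1874] ori [-1.7975e+02 -1.0000e-02 -7.9220e+01] F [ 0.  -0.3 -1.7] op 0.0217
delta units [2.1   1.15  0.044] rot [-0.004 -0.     0.001] dist m 0.359
```

Request:
drive_tool(
  moves=[
    [0.28, 0.15, 0, 0, 0, 0],
    [0.56, 0.3, 0, 0, 0, 0],
    [0.84, 0.45, 0, 0, 0, 0],
    [1, 0.56, 0, 0, 0, 0],
  ],
)

```text
clock: 11.0
tool_pos: [0.5412, -0.1116, 0.1858]
orientation: [-179.9, 0.0, -79.3]
force: [-0.5, 0.0, -0.4]
opening: 0.0216
```

Request:
drive_tool(
  moves=[
    [0.28, 0.15, 0, 0, 0, 0],
    [0.56, 0.3, 0, 0, 0, 0.1],
    [0.84, 0.45, 0, 0, 0, 0.2],
    [1, 0.54, 0, 0, 0, 0.288],
    [1, 0.54, 0, 0, 0, 0.288],
  ],
)

```text
clock: 11.5
tool_pos: [0.4875, -0.2766, 0.1842]
orientation: [-180.0, 0.1, -97.0]
force: [0.4, -0.0, -0.4]
opening: 0.0215
```

```bash
python3 go.py .487 -.288 .035 -96.4
```

```text
t 11.5 pos [ 0.4875 -0.2766  0.1842] ori [-1.7999e+02  6.0000e-02 -9.6950e+01] F [ 0.4 -0.  -0.4] op 0.0215
delta units [ 0.077 -0.006  0.995] rot [-0.     0.001 -0.009] dist m 0.15
```

Request:
drive_tool(
  moves=[
    [0.077, 0, 0.2, 0, 0, 0],
    [0.077, 0, 0.5, 0, 0, 0],
    [0.077, 0, 0.8, 0, 0, 0],
    [0.077, 0, 0.95, 0, 0, 0],
    [0.077, 0, 0.99, 0, 0, 0],
    [0.077, 0, 0.99, 0, 0, 0],
  ],
)

```text
clock: 12.1
tool_pos: [0.4856, -0.2875, 0.0347]
orientation: [179.9, 0.1, -96.9]
force: [0.7, 0.2, 0.4]
opening: 0.0213
```

Request:
drive_tool(
  moves=[
    [0, 0, 0, 0, 0, 0],
    [0, 0, 0, 0, 0, 0],
    [0, 0, 0, 0, 0, 0],
    [0, 0, 0, 0, 0, 0],
  ],
  fingers=-0.1,
)

```text
clock: 12.5
tool_pos: [0.4862, -0.2876, 0.0357]
orientation: [180.0, 0.1, -96.9]
force: [0.1, 0.7, -0.8]
opening: 0.0389
```

Request:
drive_tool(
  moves=[
    [0, 0, -0.3, 0, 0, 0],
    [0, 0, -0.6, 0, 0, 0],
    [0, 0, -0.9, 0, 0, 0],
    [-0.2, -0.05, -1, 0, 0, 0],
    [-0.5, -0.1, -1, 0, 0, 0],
    [-0.75, -0.15, -1, 0, 0, 0],
    [-1, -0.15, -1, 0, 0, 0],
  ],
)

```text
clock: 13.2
tool_pos: [0.5274, -0.1401, 0.1867]
orientation: [-179.9, 0.1, -96.9]
force: [0.0, -0.1, -0.0]
opening: 0.0393
```

```bash
python3 go.py .512 0 .18 -94.1
```

```text
t 13.2 pos [ 0.5274 -0.1401  0.1867] ori [-1.7993e+02  8.0000e-02 -9.6910e+01] F [ 0.  -0.1 -0. ] op 0.0393
delta units [-0.915  0.214  0.045] rot [-0.001  0.001 -0.047] dist m 0.141
```

Request:
drive_tool(
  moves=[
    [-0.25, 0.05, 0, 0, 0, 0],
    [-0.5, 0.1, 0, 0, 0, -0.047],
    [-0.75, 0.16, 0, 0, 0, -0.047],
    [-0.915, 0.214, 0.045, 0, 0, -0.047],
    [-0.915, 0.214, 0.045, 0, 0, -0.047],
    [-0.915, 0.214, 0.045, 0, 0, -0.047],
    [-0.915, 0.214, 0.045, 0, 0, -0.047],
  ],
  fingers=1,
)

```text
clock: 13.9
tool_pos: [0.5122, -0.0005, 0.1804]
orientation: [-179.9, 0.1, -94.1]
force: [0.0, -0.6, -0.1]
opening: 0.0862
```

```bash
python3 go.py .512 0 .096 -94.1;  python3 - <<'E'
from plant import vision
import cv2
a=vision.snapshot("top")["pixels"][170:330,330:510];b=vision.snapshot("scene")["pixels"][100:260,200:380]
import numpy as np
cv2.imwrite("pics/a4.png",cv2.resize(np.hstack([a,b])[:,:,::-1],None,fx=2.2,fy=2.2))
E
```

```text
t 13.9 pos [ 5.122e-01 -5.000e-04  1.804e-01] ori [-1.7989e+02  8.0000e-02 -9.4110e+01] F [ 0.  -0.6 -0.1] op 0.0862
delta units [-0.003  0.003  0.563] rot [-0.002  0.001 -0.   ] dist m 0.084
```

View pics/a4.png

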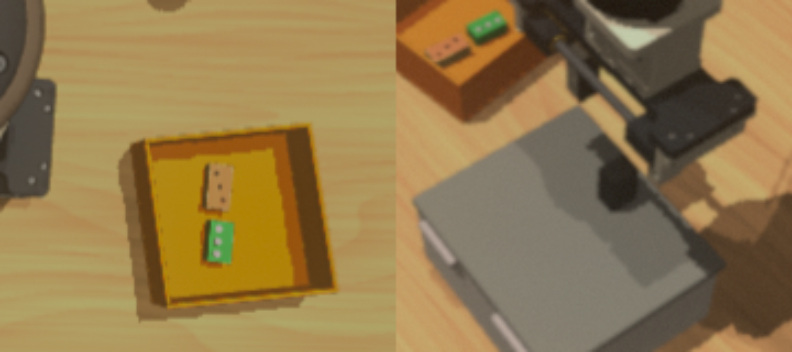

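Both scraps lie flat in the bin, with the offcut at (220,187) and the connector at (220,242) in the left crop. The gripper is above the handle, so I'll go down and grip it.

Request:
drive_tool(
  moves=[
    [0, 0, 0.2, 0, 0, 0],
    [0, 0, 0.4, 0, 0, 0],
    [0, 0, 0.52, 0, 0, 0],
    [0, 0, 0.56, 0, 0, 0],
    [0, 0, 0.56, 0, 0, 0],
    [0, 0, 0.56, 0, 0, 0],
  ],
)

```text
clock: 14.6
tool_pos: [0.5131, -0.0009, 0.0972]
orientation: [-179.8, 0.1, -94.2]
force: [0.4, -0.6, 0.5]
opening: 0.0879
```

Request:
drive_tool(
  moves=[
    [0, 0, 0, 0, 0, 0],
    [0, 0, 0, 0, 0, 0],
    [0, 0, 0, 0, 0, 0],
    [0, 0, 0, 0, 0, 0],
    [0, 0, 0, 0, 0, 0],
    [0, 0, 0, 0, 0, 0],
    [0, 0, 0, 0, 0, 0],
    [0, 0, 0, 0, 0, 0],
  ],
  fingers=-1,
)

```text
clock: 15.4
tool_pos: [0.5132, -0.0009, 0.0971]
orientation: [-179.8, 0.1, -94.2]
force: [-0.5, -0.4, -0.3]
opening: 0.0292
```

Request:
drive_tool(
  moves=[
    [0, 0, 0, 0, 0, 0],
    [0, 0, 0, 0, 0, 0],
    [0, 0, 0, 0, 0, 0],
    [0, 0, 0, 0, 0, 0],
    [0, 0, 0, 0, 0, 0],
    [0, 0, 0, 0, 0, 0],
    [0, 0, 0, 0, 0, 0],
  ],
)

```text
clock: 16.1
tool_pos: [0.5132, -0.0007, 0.0971]
orientation: [-179.8, 0.1, -94.2]
force: [-0.3, 5.0, -0.4]
opening: 0.0222
```

Request:
drive_tool(
  moves=[
    [0, -0.002, -0.011, -0.012, 0, 0],
    [0, -0.004, -0.023, -0.024, 0, 0],
    [0, -0.005, -0.034, -0.036, 0, 0],
    [0, -0.007, -0.046, -0.048, 0, 0],
    [0, -0.009, -0.057, -0.06, 0, 0],
    [0, -0.011, -0.069, -0.072, 0, 0],
    [0, -0.013, -0.08, -0.084, 0, 0],
    [0, -0.016, -0.092, -0.096, 0, 0],
  ],
)

```text
clock: 16.9
tool_pos: [0.5155, -0.0008, 0.1112]
orientation: [174.3, 0.1, -94.2]
force: [-0.9, 5.2, -1.8]
opening: 0.0216
```

```bash
python3 go.py .517 0 .122 -94.1
```

```text
t 16.9 pos [ 0.5155 -0.0008  0.1112] ori [ 1.7434e+02  1.1000e-01 -9.4170e+01] F [-0.9  5.2 -1.8] op 0.0216
delta units [-0.006 -0.003 -0.073] rot [ 0.094  0.002 -0.001] dist m 0.011
```

Request:
drive_tool(
  moves=[
    [0, -0.002, -0.012, -0.012, 0, 0],
    [0, -0.004, -0.024, -0.025, 0, 0],
    [0, -0.006, -0.037, -0.038, 0, 0],
    [0, -0.008, -0.05, -0.051, 0, 0],
    [0, -0.01, -0.062, -0.064, 0, 0],
    [0, -0.012, -0.074, -0.076, 0, 0],
    [0, -0.012, -0.074, -0.076, 0, 0],
    [0, -0.012, -0.074, -0.076, 0, 0],
  ],
)

```text
clock: 17.7
tool_pos: [0.5184, -0.001, 0.1222]
orientation: [169.7, 0.1, -94.2]
force: [-1.6, 5.5, -1.5]
opening: 0.0219
```

Request:
drive_tool(
  moves=[
    [0, 0, 0, 0, 0, 0],
    [0, 0, 0, 0, 0, 0],
    [0, 0, 0, 0, 0, 0],
  ],
)

```text
clock: 18.0
tool_pos: [0.5185, -0.001, 0.1222]
orientation: [169.7, 0.1, -94.2]
force: [-1.0, 4.8, -0.6]
opening: 0.0216
```

```bash
python3 go.py .517 0 .122 -94.1; python3 - <<'E'
from plant import vision
import cv2,pickle
import numpy as np
for n in("top","scene"):
    s=vision.snapshot(n); pickle.dump(s,open(n+"1.pkl","wb"))
    x,y=(215,140) if n=="top" else (190,130)
    cv2.imwrite(f"pics/{n}1.png",cv2.resize(s["pixels"][y:y+150,x:x+170,::-1],None,fx=4,fy=4,interpolation=cv2.INTER_CUBIC))
    cv2.imwrite(f"pics/{n}1f.png",s["pixels"][:,:,::-1])
E
```

```text
t 18.0 pos [ 0.5185 -0.001   0.1222] ori [ 1.6973e+02  1.1000e-01 -9.4180e+01] F [-1.   4.8 -0.6] op 0.0216
delta units [-0.006  0.01   0.003] rot [ 0.171  0.002 -0.001] dist m 0.002
```

View pics/scene1.png

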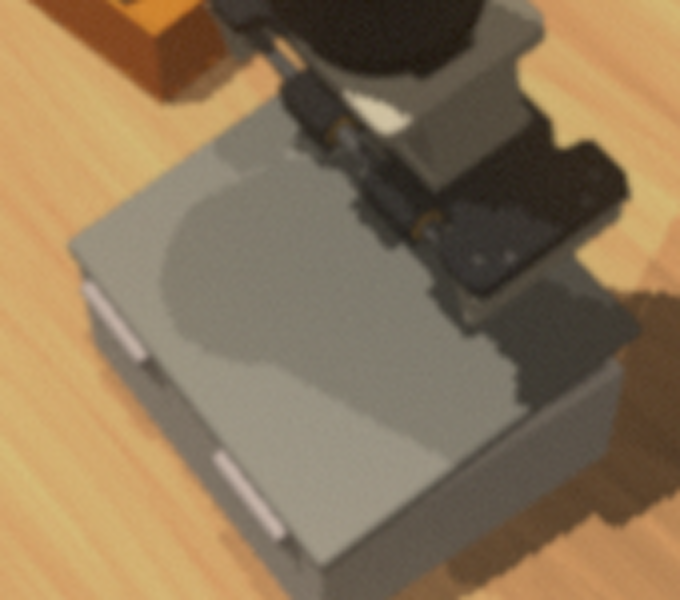

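View pics/top1f.png

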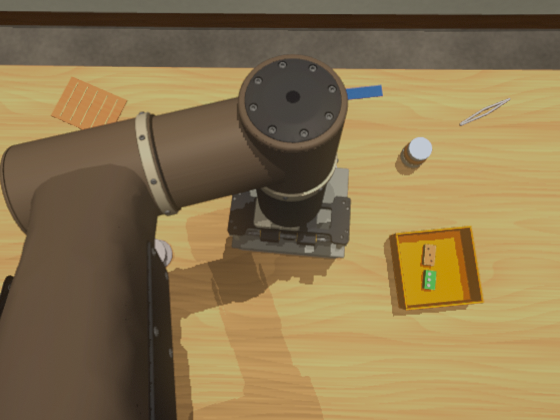

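```bash
python3 - <<'E'
from h import *
s=pickle.load(open("scene1.pkl","rb"))
a=np.radians(-4.1); C=np.array([.5651+.002*np.cos(a),-.0038+.002*np.sin(a)])
for th in (0,.06,.1,.14,.18,.22):
    x=.085-.176*np.cos(th)+.011*np.sin(th); z=.08+.176*np.sin(th)+.011*np.cos(th); y=.104
    P=[C[0]+x*np.cos(a)-y*np.sin(a),C[1]+x*np.sin(a)+y*np.cos(a),z]
    print(th,proj(s,P).round(1))
E
```

```text
0 [[351.5 217.5]]
0.06 [[351.8 214.7]]
0.1 [[351.9 213. ]]
0.14 [[351.8 211.3]]
0.18 [[351.6 209.7]]
0.22 [[351.3 208.1]]
```

The lid's front-left corner has risen about 8.7 px in the scene view, from row 220 to row 211. That matches an opening of 0.18–0.2 rad, in line with the 0.18 rad tool tilt, and the grip is holding at 22 mm. Handing in.

```bash
python3 - <<'E'
from plant import sensors,ticket
o=sensors.get_obs(); print(o['clock'],o['qvel'].round(3),o['opening'],o['force'].round(1))
print(ticket.close_job())
E
```

```text
18.1 [ 0.014  0.032 -0.072 -0.081  0.025 -0.07 ] 0.021446978561065585 [-2.   4.4 -2.4]
the job is handed in; nothing more can be done
None
```

I put the connector and then the offcut into the orange bin, gripped the black handle, and pulled the lid along its hinge arc until the seal let go. I handed in at 18.1 s, still holding the lid; no verdict was reported.

**Last checks:**
- **Scraps:** both are visible inside the bin in the last top view.
- **Lid opening:** the tool tilt gives about 0.18 rad. The shift of the lid's front-left corner in the scene view gives about 0.2 rad, uncertain by about 0.03. That is a gap of roughly 32–35 mm, inside the 20 to 45 mm band.
- **Hold:** the arm was still, and the fingers were closed on the handle at about 22 mm. A sideways force of about 5 N remained because the grip is slightly off centre.

**Not fully confirmed:**
- **Bystanders:** the jar looked unmoved. In the last view the arm hid the dish and part of the spool. The arm touched neither as far as I know, since the TCP stayed more than 0.17 m above the bench on that side.
- **Corner position:** the corner's absolute pixel position was 1–3 px off the prediction, so I relied on the shift from the shut lid.

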